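# Full-load test of a large dry cell

## Robot

A 6-joint arm with a two-finger parallel gripper is mounted at the origin on the work surface. World frame = base frame: x ahead of the robot, y to its left, z up, the work surface at z = 0. Lengths are in mm, angles in rad, forces in N, time in s.
With the tool pointing down it reaches from about 375 to 900 mm from the base axis. Payload 3.1 kg.
Tool frame: the origin (TCP) lies at the centre of the arm's flange, where the gripper is bolted on; the fingertips stand 182 mm ahead of it and the grasp point (between the pads) lies 164 mm ahead of it; z points along the fingers, y is the line along which they close (so a half turn about z gives the same grasp; the last joint's range is limited). The gripper opens to 87 mm and grips with 3 to 60 N. Pads are 19 mm wide; open, the fingers measure 117 mm over their backs; the gripper's body (75 mm by 190 mm) begins 51 mm behind the grasp point.
Start: joints at [-1.48, 0.527, 1.433, -0, 1.181, -0.178], TCP at [166.611, -602.361, 404.748] pointing down, gripper open.
Joint ranges: [-3.08, 3.08], [-0.75, 2.2], [0.22, 2.44], [-1.43, 4.57], [0, 2.65], [-2.85, 2.85]. Speed limits (rad/s): [2.79, 2.79, 3.14, 3.14, 3.14, 3.14].

## Interface

Orientations are given as a rotation vector (axis times angle).
In Python, from workcell import manip gives the robot as it stands. Calls block until the motion is done:
- manip.movep(position, orientation): joint-space move of the TCP to a pose.
- manip.move_l(position, orientation=None, rate=150, contact_N=None): straight line of the TCP; orientation=None keeps the orientation; rate is the mean speed in mm/s. With contact_N (N) it stops when the force on the tool has changed by that much, and returns True; else False.
- manip.goto_joints(angles): joint-space move.
- manip.grip(opening): opening from 0.0 (shut) to 1.0 (fully open); the grip force is fixed at half the most; returns when the fingers have stopped.
- manip.pause(seconds).
- manip.ik(position, orientation): joint angles nearest the present ones, or None.
- manip.read_state(): the state.
- manip.camera(name): name is "scene" or "top" or "wrist"; returns a dict with "pixels" (384x512x3 uint8, blue, green, red), "fx", "fy", "cx", "cy" (pixels), "k1" (the pictures are not rectified: a ray, as slopes to the right and down, at radius r is drawn at 1 + k1 r^2 times it, then the intrinsics apply), "R" (3x3) and "t" (3): a world point X has camera coordinates R X + t. Camera axes: x right, y down, z forward; pixel columns grow to the right and rows downward; lengths in mm; the calibration is good to about 2 mm. A picture is of the moment at which its call begins. There is no depth.
A pose or a line that the arm cannot do raises manip.IKError and nothing moves.
- manip.hand_in(): hands the job in; it is judged then, once.
The state is a dict: "clock": time; "joint_pos": joint angles; "dq": joint speeds; "tau": joint torques, N m; "eef_pos": TCP position; "tool_rot": TCP orientation; "force": force on the tool from outside, world axes, zero at the start; "moment": the same for the moment, N m; "finger_gap": opening from 0.0 (shut) to 1.0 (fully open); "finger_force": force on a finger pad.
Only numpy, scipy, OpenCV 4.12 (cv2) and the standard library are available. Lean on these libraries where they do the work, as an engineer would, in place of code of your own. Each camera call takes 0.05 s, during which the arm holds its last target. There are 200 camera calls.

## Task

Check the large round battery cell on the bench tester: stand it, nub end up, in the tester's round well, fully down, and let go of it. Then press the tester's sprung load lever down past its first two clicks to the third (full load), short of the end stop, and finish while still holding it there, since it springs back if let go. Leave the smaller cell and the other things where they stand.

Things in the scene. Friction and masses are not known exactly. Their poses are not given: they have to be found in the camera images.
- big_cell: The larger round battery cell (D size) standing nub up on the bench: steel can with a black jacket, 33 mm diameter, 61 mm tall including a 2 mm high, 10 mm wide nub on top; about 140 g. Origin: centre of its underside; z: up along the cell to the nub.
- small_cell: The smaller round cell of the same look (C size), 26 mm diameter, 50 mm tall, standing on the bench; not to be disturbed. Origin: centre of its underside.
- torch: Bystander: torch standing on its head, 54 mm diameter at the head, 36 mm at the handle, 150 mm tall. Origin: centre of its underside.
- lantern_battery: Bystander: square grey lantern battery 67 x 67 x 98 mm with two spring tips on top, 112 mm in all. Origin: centre of its underside.
- screw_jar: Bystander: closed jar, 66 mm diameter, 85 mm tall. Origin: centre of its underside.
- tester: Battery tester fixed to the bench at some yaw. Origin on the bench under the middle of its lever housing; z up. Steel slab 130 (x) x 270 (y) x 20 mm, y from -125 to +145 mm; on it the grey housing, 70 (x) x 80 (y) mm, centred on the origin, top at z = 132 mm, and the grey well block, 70 x 70 mm, centred at y = +100 mm, top at z = 55 mm. The press bar is on its -y side.
- well (a point): Centre of the mouth of the round well, at the top face of the well block (x 0, y +100, z 55 mm from the tester's origin), same axes as the tester. The well is 37 mm wide with a 2 mm chamfer and 25 mm deep, so a seated big cell has its underside 25 mm below this point and stands 36 mm out of the block.
- press_bar (a point): Centre of the lever's steel press bar, 12 mm thick, 90 mm long along the tester's x, on two flat arms (inner gap 78 mm) 100 mm from the dial's axle. The axle lies along x at y 0, z 100 mm of the tester. At lever value q the bar's centre is at y = -100 cos(0.45 - q), z = 100 + 100 sin(0.45 - q) mm of the tester: 143 mm high at rest, 56.5 mm at the third click, y = -90 mm at both.
- load_lever (a joint): Spring-return load lever with two black dial hubs, rad: 0 at rest (bar up), grows as the bar is pressed down. Clicks at 0.3, 0.6, 0.9 (third; the largest of three rivets on the housing's x faces); end stop at 1.15. Down force on the bar, rubbing included: 3 to 6 N up to the second click, 7 to 12 N near the third, rising and falling by 2 to 3 N at each click; clicks do not hold it: released, it returns to 0.
Things that resemble listed ones, but are neither listed nor needed, are in the scene too. What is shaped like the big_cell but purple is not meant.

How it is judged:
By the outcome, as a careful person would: the job done as asked, in the order asked, and still so for the second after the job is handed in, while the arm keeps its last pose, push and grip.
It also fails if it takes over 50 s, if anything falls off the work surface, if the arm or the gripper's body presses on something with over 40 N, if the wrist force passes 120 N, or if a joint passes its speed limit or range.

## Working session

There is one attempt and no reset: what is moved stays moved. The work goes in short steps, each a Python script; the robot and the scene stay as the last script left them, time stands still between calls to the robot, and variables do not carry over. Pictures are saved under pics/ and viewed, at most 11 in all, crops included, and the job is handed in when it is done.

```bash
mkdir -p pics; ls
cat > h.py <<'E'
import numpy as np, cv2
from workcell import manip
from scipy.spatial.transform import Rotation as Ro
def ray(c,u,v):
    K=np.array([[c["fx"],0,c["cx"]],[0,c["fy"],c["cy"]],[0,0,1.]])
    p=cv2.undistortPoints(np.array([[[u,v]]],float),K,np.array([c["k1"],0,0,0.]))[0,0]
    R=np.array(c["R"]);t=np.array(c["t"])
    return -R.T@t, R.T@np.array([p[0],p[1],1.])
def onz(c,u,v,z):
    o,d=ray(c,u,v); return o+d*(z-o[2])/d[2]
def proj(c,X):
    x=np.array(c["R"])@np.array(X,float)+np.array(c["t"]); a=x[:2]/x[2]; a=a*(1+c["k1"]*(a@a))
    return np.array([c["fx"]*a[0]+c["cx"],c["fy"]*a[1]+c["cy"]])
def down(psi): # tool z down, tool y along world direction psi
    y=np.array([np.cos(psi),np.sin(psi),0]);z=np.array([0,0,-1.]);x=np.cross(y,z)
    return Ro.from_matrix(np.c_[x,y,z]).as_rotvec()
E
python3 - <<'E'
from h import *
import pickle
d={}
for n in ["scene","top","wrist"]:
    c=manip.camera(n); d[n]=c; cv2.imwrite(f"pics/{n}0.png",c["pixels"])
    print(n,-np.array(c["R"]).T@np.array(c["t"]),c["fx"])
pickle.dump(d,open("c0.pkl","wb"))
s=manip.read_state();print(s["tool_rot"],s["clock"])
E
```

```text
pics
scene [1255.54524564  424.60536073  895.2034351 ] 413.0680124145345
top [ 543.55164612  -13.94407669 1031.48501354] 380.3608083427709
wrist [ 246.37234935 -578.77997681  382.86229635] 299.91238975996373
[-3.11137360e+00 -4.22309195e-01 -1.31802410e-04] 0.15
```

View pics/top0.png

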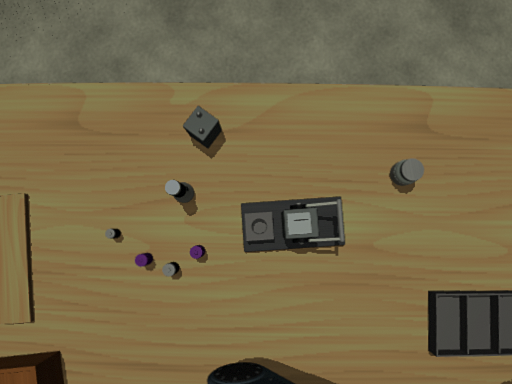

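View pics/scene0.png

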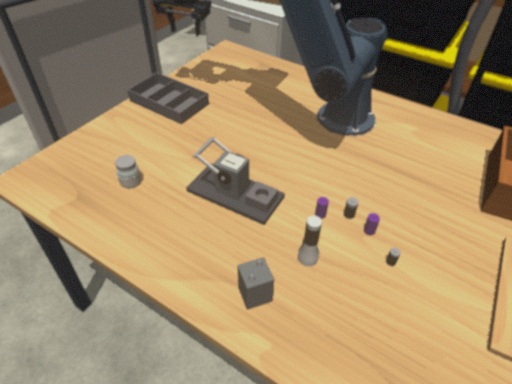

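The top view (up is +x, left is +y) shows the steel-topped cells at about (171,269), likely the big one, and (112,233), likely the small one. The purple decoys are at (143,260) and (197,252). The well is at (260,226), the housing at (300,223) and the press bar at about (340,221).

Run:
```python
from h import *
import pickle
d=pickle.load(open("c0.pkl","rb"))
c=d["top"];im=c["pixels"]
a=cv2.resize(im[190:290,95:215],None,fx=5,fy=5,interpolation=cv2.INTER_CUBIC)
b=cv2.resize(im[185:265,230:355],None,fx=5,fy=5,interpolation=cv2.INTER_CUBIC)
cv2.imwrite("pics/a.png",a);cv2.imwrite("pics/b.png",b)
for n,u,v,z in [("big",171,269,61),("small",112,233,50),("well",260,226,55),("bar",341,221,143)]: print(n,onz(c,u,v,z))
```

```text
big [434.7949839  206.92809526  61.        ]
small [523.02724009 366.94554514  50.        ]
well [546.93441785 -17.51894759  55.        ]
bar [ 560.55625121 -206.13064358  143.        ]
```

View pics/a.png

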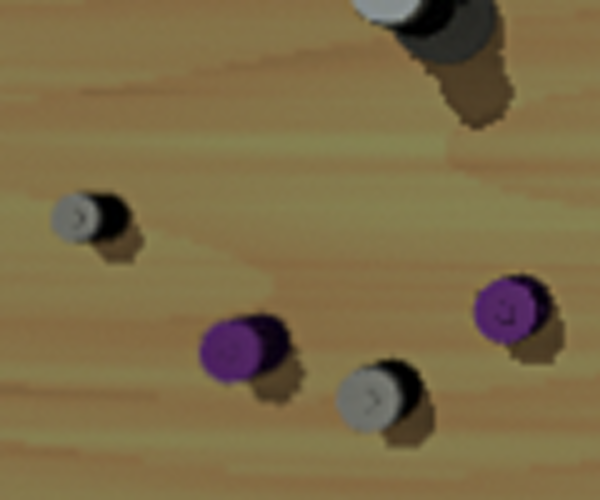

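View pics/b.png

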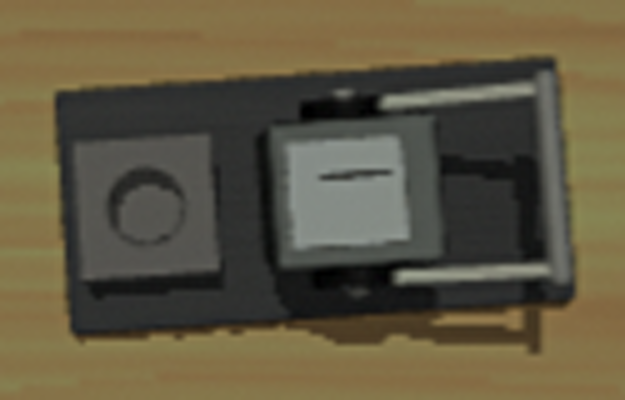

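The crop shows the big cell's top centre at (169.2,269.6), about 13 px wide (33 mm). The purple decoys are at (196.6,252) and (141.4,260). The well mouth is at (259.4,226), and the slab corners are visible, so I can get the yaw from them.

Run:
```python
from h import *
import pickle
d=pickle.load(open("c0.pkl","rb"));c=d["top"]
big=onz(c,169.2,269.6,61);p1=onz(c,196.6,252,61);p2=onz(c,141.4,260,61)
w=onz(c,259.4,226.0,55)
g=lambda x,y,z:onz(c,230+x/5,185+y/5,z)
k=[g(57,92,20),g(553,58,20),g(575,300,20),g(75,333,20)]
print("big",big,"purp",p1,p2,"well",w)
print("slab",np.round(k,1).tolist(),"L",np.linalg.norm(k[0]-k[1]),np.linalg.norm(k[1]-k[2]))
ey=(k[0]+k[3]-k[1]-k[2])/2; yaw=np.arctan2(ey[1],ey[0])-np.pi/2
mid=np.mean(k,0); e=np.array([-np.sin(yaw),np.cos(yaw)])
print("yaw",yaw,"well from slab",mid[:2]+90*e,"origin",mid[:2]-10*e)
u=p1-p2; psi=np.arctan2(u[1],u[0])+np.pi/2
print("psi",psi)
o=down(psi); 
for q in (psi,psi+np.pi,yaw,yaw+np.pi):
    print(q,manip.ik([big[0],big[1],380],down(q)),manip.ik([w[0],w[1],300],down(q)))
```

```text
big [433.19570421 211.49161771  61.        ] purp [478.79510819 142.64110916  61.        ] [456.00233989 283.6574072   61.        ] well [546.91428075 -15.98319269  55.        ]
slab [[606.5, 32.7, 20.0], [628.0, -232.0, 20.0], [499.6, -243.2, 20.0], [479.1, 21.1, 20.0]] L 265.4874166213838 128.8447258902345
yaw 0.07926797590584234 well from slab [546.14905324 -15.6267567 ] origin [ 554.06755222 -115.31275057]
psi 0.1602462715926194
0.1602462715926194 [ 2.21829373e-01  3.72858461e-01  1.81037583e+00 -4.44089210e-16
  9.58358359e-01  6.15831016e-02] [-2.33504220e-01  5.72249361e-01  1.72403839e+00 -4.44089210e-16
  8.45304904e-01 -3.93750492e-01]
3.3018389251824125 None [-2.33504220e-01  5.72249361e-01  1.72403839e+00 -4.44089210e-16
  8.45304904e-01  2.74784216e+00]
0.07926797590584234 [0.22182937 0.37285846 1.81037583 0.         0.95835836 0.1425614 ] [-0.23350422  0.57224936  1.72403839  0.          0.8453049  -0.3127722 ]
3.2208606294956352 None [-2.33504220e-01  5.72249361e-01  1.72403839e+00 -8.88178420e-16
  8.45304904e-01  2.82882046e+00]
```

Run:
```python
from h import *
o=down(0.0793)
manip.movep([433.2,211.5,164+48+110],o)
c=manip.camera("wrist");cv2.imwrite("pics/w1.png",c["pixels"])
for z in (61,): print(proj(c,[433.2,211.5,z]))
print(manip.read_state()["clock"],manip.read_state()["force"])
import pickle;pickle.dump(c,open("c1.pkl","wb"))
```

```text
[254.86515706 201.57744915]
3.2167 [-0.13657004  0.45097912  0.25436104]
```

View pics/w1.png

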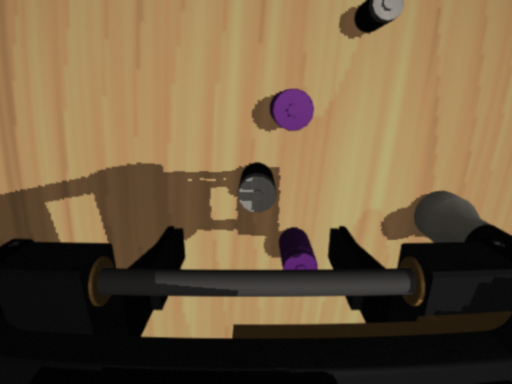

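The wrist view shows the big cell's top disc at about (257,194), 37 px wide, which matches 33 mm. That is about 7 px from the prediction, so I'll cross-check against the masks and the scene view.

Run:
```python
from h import *
import pickle
d=pickle.load(open("c0.pkl","rb"));c=pickle.load(open("c1.pkl","rb"))
def disc(im,u,v,r,lo):
    hsv=cv2.cvtColor(im,cv2.COLOR_BGR2HSV); m=((hsv[...,1]<60)&(hsv[...,2]>lo)).astype(np.uint8)
    k=np.zeros_like(m);cv2.circle(k,(u,v),r,1,-1);m*=k
    cs,_=cv2.findContours(m,cv2.RETR_EXTERNAL,cv2.CHAIN_APPROX_NONE);b=max(cs,key=cv2.contourArea)
    return cv2.minEnclosingCircle(b),cv2.fitEllipse(b)
for n,cc,u,v,r,lo in [("w",c,257,194,26,50),("top",d["top"],169,269,11,80),("scene",d["scene"],351,203,9,80)]:
    (m,rr),e=disc(cc["pixels"],u,v,r,lo); print(n,m,rr,e,onz(cc,*e[0],59.5))
print(proj(d["scene"],[433,212,59.5]),proj(d["scene"],[433,218,59.5]))
cv2.imwrite("pics/s.png",cv2.resize(d["scene"]["pixels"][185:245,300:400],None,fx=6,fy=6,interpolation=cv2.INTER_CUBIC))
```

```text
w (256.5, 193.5) 18.66825294494629 ((256.56982421875, 193.80831909179688), (34.757591247558594, 36.311134338378906), 82.01400756835938) [434.12843708 218.01758921  59.5       ]
top (168.0, 269.375) 6.375100135803223 ((168.1899871826172, 269.4784851074219), (11.65916633605957, 11.825475692749023), 32.80398941040039) [433.28094978 214.43638663  59.5       ]
scene (352.0, 202.6875) 5.676600456237793 ((352.0648193359375, 202.5373992919922), (10.02767276763916, 10.570280075073242), 114.41244506835938) [439.1987572  215.79705263  59.5       ]
[351.75157926 200.65237898] [353.73431809 201.54318447]
```

View pics/s.png

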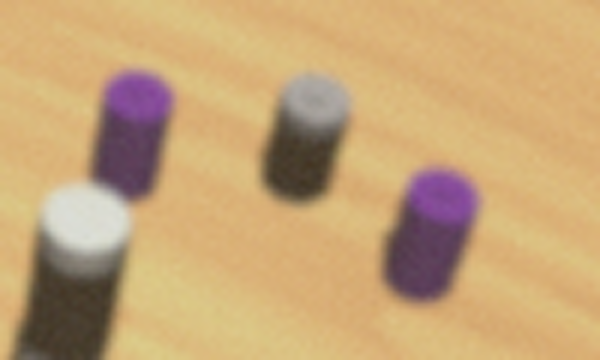

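The scene and top views put the cell at y≈215, and the wrist view says 218, which is a small wrist-camera bias. I'll measure the well from the same relative wrist pose so that bias cancels.

Run:
```python
from h import *
import pickle
o=down(0.0793)
manip.movep([546.5,-15.8,317.5],o)
manip.pause(0.3)
c=manip.camera("wrist");pickle.dump(c,open("c2.pkl","wb"))
print(proj(c,[546.5,-15.8,55]),-np.array(c["R"]).T@np.array(c["t"]),manip.read_state()["clock"])
im=c["pixels"][60:260,130:380]
im=cv2.convertScaleAbs(im,alpha=1.8,beta=10)
cv2.imwrite("pics/w2.png",cv2.resize(im,None,fx=3,fy=3,interpolation=cv2.INTER_CUBIC))
```

```text
[255.8035353  202.98368055] [540.06586301  68.73884016 296.58977777] 4.5667
```

View pics/w2.png

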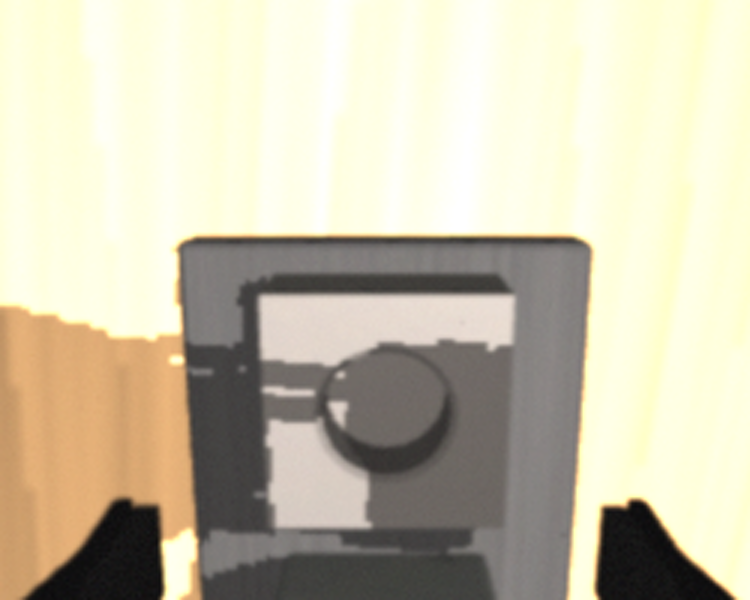

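The wrist view shows the well rim in the crop at x 319–453, y 345–474, so its centre is full-frame ≈(258.7,196.5). The block's top corners are at crop (258,293), (515,293), (503,528) and (270,528). The far edges are level, so the yaw is right.

Run:
```python
from h import *
import pickle
c=pickle.load(open("c2.pkl","rb"))
f=lambda x,y:onz(c,130+x/3,60+y/3,55)
w=f(386,409.5);k=[f(*p) for p in [(258,293),(515,293),(503,528),(270,528)]]
print("rim",w,"block",np.mean(k,0),[np.linalg.norm(k[i]-k[i-1]).round(1) for i in range(4)], f(319,409)-f(453,409))
o=down(0.0793)
manip.movep([434.1,218.0,290],o)
manip.move_l([434.1,218.0,212],rate=120)
manip.grip(0.0)
s=manip.read_state();print(s["finger_gap"]*87,s["finger_force"],s["force"],s["clock"])
manip.move_l([434.1,218.0,322],rate=150)
s=manip.read_state();print(s["finger_gap"]*87,s["finger_force"],s["force"],s["clock"])
```

```text
rim [548.44136925  -9.79926366  55.        ] block [548.73915319 -11.5347116   55.        ] [np.float64(70.2), np.float64(69.9), np.float64(70.2), np.float64(68.9)] [-3.77311050e+01 -3.12510119e+00 -2.84217094e-14]
32.94951478148147 29.99524853657931 [0.26066738 0.92316095 0.11902909] 7.325
32.35719036603764 29.995589833706617 [-0.00254113  0.64936284 -2.18574569] 8.2083
```

Run:
```python
from h import *
o=down(0.0793)
x0,y0=548.2,-11.3
manip.movep([x0,y0,300],o)
manip.move_l([x0,y0,272],rate=100)
hit=manip.move_l([x0,y0,239],rate=30,contact_N=8)
s=manip.read_state();print(hit,s["eef_pos"],s["force"],s["moment"],s["finger_gap"]*87,s["clock"])
c=manip.camera("wrist")
cv2.imwrite("pics/w3.png",c["pixels"])
```

```text
True [548.10224616 -11.34354387 241.955685  ] [-0.35101545  0.11768104  4.77194588] [ 0.04988114 -0.00603231  0.04879399] 32.244944448247885 10.575
```

View pics/w3.png

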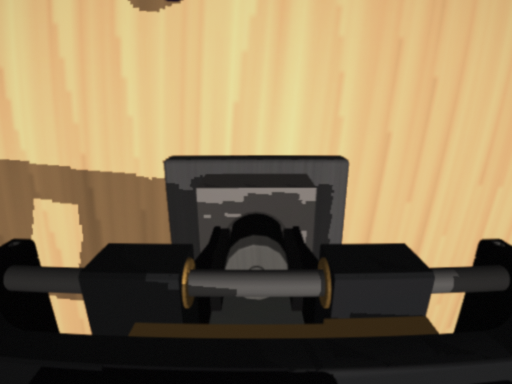

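Contact came at TCP z 241.96 against an expected 242.0, so the cell is on the well floor. The picture shows it upright in the block between the fingers. Next I release, retract and go over the press bar.

Run:
```python
from h import *
o=down(0.0793)
p=np.array([548.1,-11.3])
manip.grip(0.75)
manip.move_l([*p,330],rate=150)
manip.grip(0.0)
ex=np.array([np.cos(.0793),np.sin(.0793)]);e=np.array([-ex[1],ex[0]])
O=np.array([548.1,-12.8])-100*e
b=O-91*e
print("origin",O,"bar",b)
manip.move_l([*b,182+149+40],rate=180)
s=manip.read_state();print(s["finger_gap"],s["clock"])
c=manip.camera("top");cv2.imwrite("pics/t4.png",c["pixels"])
import pickle;pickle.dump(c,open("c4.pkl","wb"))
w=manip.camera("scene")
im=np.vstack([cv2.resize(w["pixels"][120:230,170:330],(640,440),interpolation=cv2.INTER_CUBIC)])
cv2.imwrite("pics/s4.png",im)
hit=manip.move_l([*b,182+140],rate=25,contact_N=2.5)
s=manip.read_state();print(hit,s["eef_pos"],s["force"],s["clock"])
```

```text
origin [ 556.02169133 -112.48574024] bar [ 563.23043043 -203.19976385]
0.008876875930533254 14.7083
True [ 563.26584589 -203.47515977  331.28916305] [ 0.23952755 -0.04329698  3.84093956] 16.225
```

View pics/s4.png

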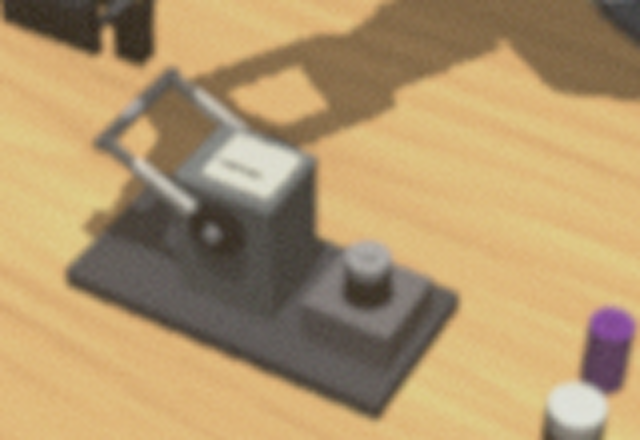

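The cell stands upright in the well, seated and released (its top is at crop (368,258)). The fingertips touched the bar at z 149.3, against 149 expected. Now I press along the arc.

Run:
```python
from h import *
yaw=.0793;e=np.array([-np.sin(yaw),np.cos(yaw)])
O=np.array([556.02,-112.49])
for q in (.2,.45,.7,.92):
    y=-100*np.cos(.45-q)-1; z=100+100*np.sin(.45-q)+6+182.2
    manip.move_l([*(O+y*e),z],rate=60)
    s=manip.read_state();print(q,z,np.round(s["eef_pos"],1),np.round(s["force"],1),s["clock"])
manip.pause(0.5)
s=manip.read_state();zb=s["eef_pos"][2]-188.2
print("q est",.45-np.arcsin((zb-100)/100),np.round(s["force"],1))
c=manip.camera("scene")
cv2.imwrite("pics/s5.png",cv2.resize(c["pixels"][100:230,150:320],(680,520),interpolation=cv2.INTER_CUBIC))
```

```text
0.2 312.94039592545226 [ 564.  -210.6  313.3] [-0.6 -3.1  3.1] 16.6917
0.45 288.2 [ 564.4 -213.4  288.7] [ 1.4 -3.2  5.2] 17.2583
0.7 263.4596040745477 [ 564.3 -210.2  264. ] [ 1.3 -3.   6. ] 17.825
0.92 242.91137146209314 [ 563.5 -202.2  243.2] [ 2.2 -2.6  6.1] 18.3417
q est 0.9130319877993509 [ 1.6 -2.5  5.9]
```

View pics/s5.png

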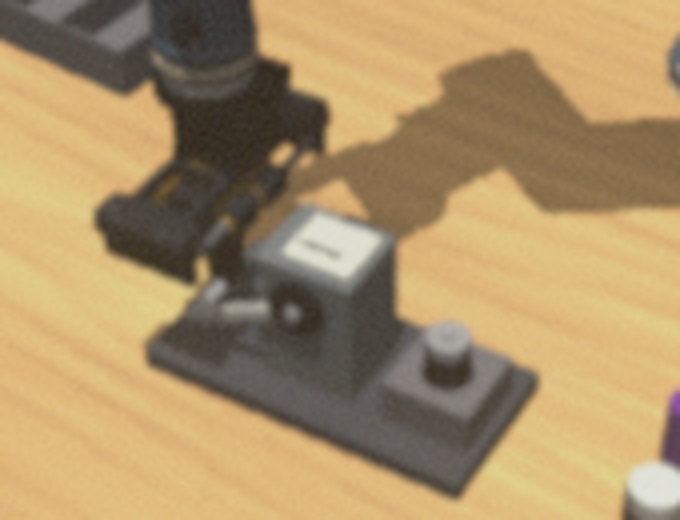

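Run:
```python
from h import *
yaw=.0793;e=np.array([-np.sin(yaw),np.cos(yaw)]);ex=np.array([e[1],-e[0]])
O=np.array([556.02,-112.49])
c=manip.camera("scene")
P=lambda x,y,z:(proj(c,[*(O+x*ex+y*e),z])-[150,100])*4
print("hub",P(42,0,100),"cellrim",P(0,100,91))
for q in (.3,.6,.75,.9,1.0,1.15): print(q,[np.round(P(x,-100*np.cos(.45-q),100+100*np.sin(.45-q))) for x in (45,-45)], np.round(P(42,-50*np.cos(.45-q),100+50*np.sin(.45-q))))
s=manip.read_state();print(s["eef_pos"],s["force"],s["moment"])
im=c["pixels"][150:200,180:245];im=cv2.convertScaleAbs(im,alpha=1.6,beta=10)
cv2.imwrite("pics/s6.png",cv2.resize(im,(780,600),interpolation=cv2.INTER_CUBIC))
```

```text
hub [296.06785424 312.39182101] cellrim [449.61806192 335.9868251 ]
0.3 [array([176., 251.]), array([246., 183.])] [237. 280.]
0.6 [array([179., 282.]), array([248., 214.])] [238. 296.]
0.75 [array([185., 299.]), array([253., 230.])] [240. 304.]
0.9 [array([193., 315.]), array([260., 246.])] [244. 313.]
1.0 [array([199., 326.]), array([266., 257.])] [247. 318.]
1.15 [array([210., 342.]), array([276., 272.])] [253. 326.]
[ 563.51734396 -202.35283559  243.53005061] [ 1.12991158 -2.84893728  6.22031348] [-0.52914635 -0.43427175  0.00170274]
```

View pics/s6.png

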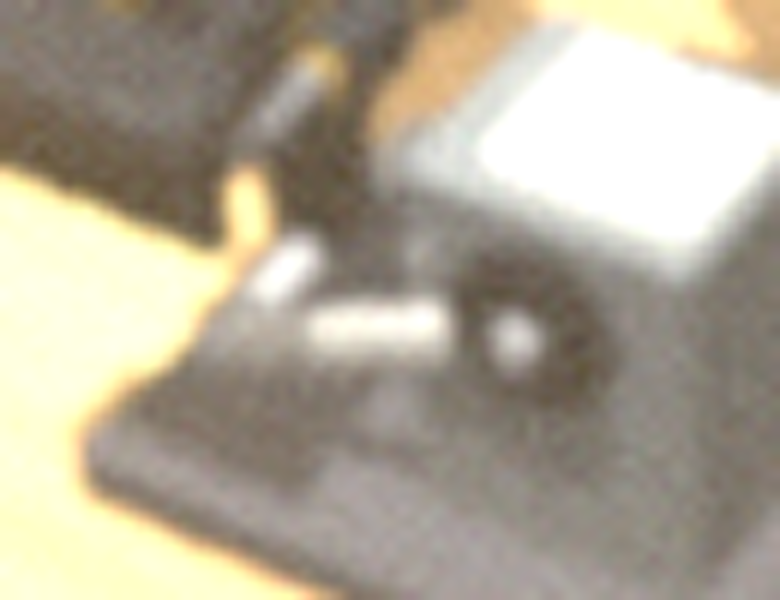

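The arm's slope in the picture (flat, hub at (515,340) and arm at y≈325) agrees with q≈0.9. The fingertip height gives 0.91–0.93, so the lever is at the third click and well short of the stop.

```bash
python3 -c "
from workcell import manip
print(manip.hand_in())"
```

```text
the job is handed in; nothing more can be done
None
```

The big cell is fully down in the well, nub up and released, and I handed in with the lever held at about q = 0.91 (third click); the push read about 6 N, just under the expected 7–12 N.

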